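# Hand a weld coupon over from one stage clip to the other

## Task

The weld coupon in the inspection stage is held down by the left spring clip, which covers the end to be looked at. Swing the free right clip over the coupon's edge onto it until its arm bears firmly on its stop pin (press it onto the pin with 5 to 20 N for half a second, never more than 25 N), then swing the left clip well clear of the coupon, so that the coupon is never without a clip and stays seated in its pocket. Leave the three loose pieces round the stage where they are.

Things in the scene. Friction and masses are not known exactly. Their poses are not given: they have to be found in the camera images.
- stage: Steel inspection stage, plate 160 x 200 x 12 mm fixed to the table; place and yaw differ. Origin on the table under the middle of the coupon pocket; plate from x -55 to +105, y -100 to +100 mm. Pocket 93 mm (y) x 49 mm (x), floor at z = 8 mm. Each clip has a stop pin (6 mm dia., 14 mm tall) in a slot 45 mm from its pivot, on the clip's inner side; pins are set differently each time.
- coupon: Flat steel coupon, 90 x 46 x 8 mm with a low weld bead on top, lying loose in the pocket with its long side (own x) along the stage's y; 1.5 mm play all round, standing 4 mm above the stage. Origin: middle of its underside.
- right_leaf: Leaf of the right clip: strip 12 mm wide, 3 mm thick, 83 mm from pivot to end, top 23 mm above the table. Origin on the pivot axis; own -x runs to its end. Sprung: on the coupon the domed shoe under its end presses with about 3 N; off it the shoe hangs 2 mm over the stage and must ride up 2 mm over the coupon's edge (a few N at the post), from angle 0.2 to 0.1 rad.
- left_leaf: Leaf of the left clip, the same part in mirror image; its shoe presses on the coupon at the start.
- right_clip (a joint): Swing of the right clip, rad. At 0 the strip leans 0.437 rad inward (toward the other clip) from the stage's -x direction, shoe 10 mm inside the coupon's end; grows outward to 1.5; shoe off the coupon above 0.25. Meets its stop pin somewhere between -0.12 and +0.05, to be felt. Slightly stiff (0.07 N m): stays where left. Starts clear.
- left_clip (a joint): Swing of the left clip, rad, same meaning (grows as it swings outward, clear). Starts near 0, on the coupon. Well clear means above 0.7.
- right_pivot (a point): Right pivot axis at the stage's top face (z = 12 mm); at x = +85, y = -70 mm of the stage. The clip reaches from it toward the stage's -x.
- left_pivot (a point): Left pivot axis at the stage's top face; at x = +85, y = +70 mm of the stage.
- right_post (a point): Centre of the top end of the right clip's post: upright, round, 10 mm dia., 62 mm from the pivot, 30 mm tall from the strip, top about 53 mm above the table; for pushing or gripping.
- left_post (a point): Centre of the top end of the left clip's post, the same.
- tee: Bystander: welded T-shaped coupon, 62 x 108 x 33 mm, left of the stage. Origin: middle of its underside.
- disc: Bystander: flat steel disc, 44 mm dia., 10 mm thick, right of and beyond the stage. Origin: middle of its underside.
- spare_coupon: Bystander: flat coupon 85 x 40 x 8 mm lying on the table right of the stage. Origin: middle of its underside.
There are look-alikes about, which are no part of the job. What is shaped like the coupon but green, orange or turquoise is not meant.

How it is judged:
On the way, in this order (a step that is already met when the one before it is completed fails the run):
1. the right clip is on the coupon and is pressed against its stop pin with more than 4 N (contact force between right_leaf and stage above 4 N and contact force between right_leaf and coupon above 0.8 N and value of joint right_clip below 0.09 rad and value of joint left_clip below 0.15 rad), for 0.2 s.
2. the left clip is swung well clear (above 0.7 rad) (value of joint left_clip above 0.7 rad), for 0.2 s.
At the end, for the whole second after the job is handed in: The right clip presses on the coupon (over 0.8 N, swing below 0.09 rad) after having been pressed against its stop pin; the left clip is clear of it, swung beyond 0.7 rad; the coupon lies flat and still in its pocket (origin within 11.5 mm of the stage's origin, tilt under 0.05 rad) (value of joint left_clip above 0.7 rad and value of joint right_clip below 0.09 rad and contact force between right_leaf and coupon above 0.8 N and contact force between left_leaf and coupon below 0.1 N and distance between coupon and stage below 0.0115 m and angle between coupon's own z axis and vertical below 0.05 rad and linear speed of coupon below 0.01 m/s); the robot touches nothing.
It fails at once if the right clip is pressed against its stop pin with more than 25 N (contact force between right_leaf and stage above 25 N).
It fails at once if the coupon is left without a clip (both swung beyond 0.2 rad) (value of joint each of left_clip, right_clip above 0.2 rad).
It fails at once if the coupon leaves its pocket (lifted or shifted by more than 6 mm) (distance of coupon from where it was at the start of the episode above 0.006 m).
It fails at once if a bystander is moved by more than 15 mm (distance of any of tee, disc, spare_coupon from where it was at the start of the episode above 0.015 m).
It also fails if it takes over 67 s, if anything falls off the work surface, if the arm or the gripper's body presses on something with over 40 N, if the wrist force passes 120 N, or if a joint passes its speed limit or range.

## Robot

A 6-joint arm with a two-finger parallel gripper is mounted at the origin on a cart in front of the work surface, level with it; the furniture and walls round the work are solid. World frame = base frame: x ahead of the robot, y to its left, z up, the work surface at z = 0. Lengths are in m, angles in rad, forces in N, time in s.
With the tool pointing down it reaches from about 0.4 to 0.925 m from the base axis. Payload 3.4 kg.
Tool frame: the origin (TCP) lies midway between the tips of the shut fingers; the grasp point (between the pads) lies 19 mm behind it; z points along the fingers, y is the line along which they close (so a half turn about z gives the same grasp; the last joint's range is limited). The gripper opens to 85 mm and grips with 20 to 120 N. Pads are 22 mm wide; open, the fingers measure 114 mm over their backs; the gripper's body (76 mm by 85 mm) begins 54 mm behind the grasp point. The pads swing forward as they close: fully open they stand 13 mm farther back than shut.
Start: joints at [-1.369, 0.307, 1.506, -0, 1.328, -0.073], TCP at [0.157, -0.553, 0.231] pointing down, gripper open.
Joint ranges: [-3.12, 3.12], [-1.05, 2.28], [0.14, 2.33], [-1.42, 4.57], [0.1, 2.73], [-2.68, 2.68]. Speed limits (rad/s): [2.57, 2.57, 3.14, 3.14, 3.14, 3.14].

## Interface

Orientations are given as [roll, pitch, yaw] about the fixed x, y, z axes, in that order (R = Rz(yaw) Ry(pitch) Rx(roll)).
In Python, from cell import manip gives the robot as it stands.
- The arm moves only by the tool drive_tool, never from a script. Its arguments are lists of equal length, an entry for each row: "linear": the shift along the tool's x, y, z in cm, a list of three; "delta_rot": the turn, a rotation vector about the tool's x, y, z in degrees, a list of three; "grip": the opening, from 0 (shut) to 1 (fully open). A call has 1 to 12 rows; each row shifts and turns the commanded pose from where the row before left it, along the tool's axes as they then stand; what a row does not reach is not made up. A row lasts 1/10 s, in which the tool goes at most 50 mm and 8.59 degrees, less where a joint would pass 70% of its speed; a pose out of reach is approached as far as the arm can. A call with a gripper value outside its range is refused whole. The fingers move at their own pace and stop on an object; the grip force is fixed at half the most. Time passes only in rows, so rows that do not move let the fingers close. It gives the time, the measured TCP pose, the force, the opening and the grip force at its end, in the units of the state.
- manip.get_state(): the state, without advancing time (a new reading comes with each control period).
- manip.read_camera(name): name is "scene" or "top" or "wrist"; returns a dict with "frame" (384x512x3 uint8, blue, green, red), "z_map" (384x512 float32, m along the optical axis (not along the pixel's ray), 0 where there is no reading), "fx", "fy", "cx", "cy" (pixels), "eye" and "rotation" of the camera in the world. Camera axes: x right, y up, looking along -z (the intrinsics and any distortion apply to the point x, -y, -z); pixel columns grow to the right and rows downward; lengths in m; the calibration is good to about 2 mm. A picture is of the moment at which its call begins.
- manip.hand_in(): hands the job in; it is judged then, once.
The state is a dict: "t": time; "qpos": joint angles; "joint_velocities": joint speeds; "joint_efforts": joint torques, N m; "tcp_pos": TCP position; "tcp_rot": TCP orientation; "ft_force": force on the tool from outside, world axes, zero at the start; "torque": the same for the moment, N m; "gripper_width": finger opening in m; "grasp_force": force on a finger pad.
Only numpy, scipy, OpenCV 4.12 (cv2) and the standard library are available. Lean on these libraries where they do the work, as an engineer would, in place of code of your own. Each camera call takes 0.05 s, during which the arm holds its last target. There are 200 camera calls.

## Working session

There is one attempt and no reset: what is moved stays moved. The work goes in short steps, Python scripts to look and compute and a tool call to move; the robot and the scene stay as the last step left them, time stands still between calls to the robot, and variables do not carry over. Pictures are saved under pics/ and viewed, at most 10 in all, crops included, and the job is handed in when it is done.

Besides the shell and the picture viewer there is one more tool, called after "Emit:" by a JSON object that holds its "api" and its "payload", one argument or row to a line. drive_tool: Moves the arm, as the interface text tells. Its arguments: {"type":"object","properties":{"linear":{"type":"array","items":{"type":"array","items":{"type":"number"}}},"delta_rot":{"type":"array","items":{"type":"array","items":{"type":"number"}}},"grip":{"type":"array","items":{"type":"number"}}},"required":["linear","delta_rot","grip"]}

```bash
mkdir -p pics; cat > h.py <<'E'
import numpy as np, cv2
from cell import manip
def grab(n):
    c=manip.read_camera(n); np.savez(f'{n}.npz',**c); return c
def load(n): return dict(np.load(f'{n}.npz'))
def ray(c,u,v):
    d=np.array([(u-c['cx'])/c['fx'],-(v-c['cy'])/c['fy'],-1.]); return c['rotation']@d
def at_z(c,u,v,z):
    r=ray(c,u,v); e=np.array(c['eye']); return e+r*(z-e[2])/r[2]
def at_d(c,u,v): return np.array(c['eye'])+ray(c,u,v)*c['z_map'][int(round(v)),int(round(u))]
def proj(c,p):
    q=np.array(c['rotation']).T@(np.array(p)-c['eye']); return c['cx']+c['fx']*q[0]/-q[2], c['cy']-c['fy']*q[1]/-q[2]
E
python3 - <<'E'
from h import *
for n in('top','scene'):
    c=grab(n); print(n,c.keys(),c['eye'],c['fx']); 
t=load('top');s=load('scene')
cv2.imwrite('pics/1.png',cv2.resize(t['frame'],(800,600),interpolation=cv2.INTER_CUBIC))
cv2.imwrite('pics/2.png',cv2.resize(s['frame'],(800,600),interpolation=cv2.INTER_CUBIC))
print(manip.get_state())
E
```

```text
top dict_keys(['frame', 'z_map', 'fx', 'fy', 'cx', 'cy', 'eye', 'rotation']) [ 0.46530576 -0.03087443  1.0218517 ] 385.80065777750633
scene dict_keys(['frame', 'z_map', 'fx', 'fy', 'cx', 'cy', 'eye', 'rotation']) [0.23874091 0.60186979 0.99037261] 393.87153471279356
{'t': 0.1, 'qpos': array([-1.36849914e+00,  3.07504047e-01,  1.50751735e+00, -1.69893392e-05,
        1.32844720e+00, -7.35181690e-02]), 'joint_velocities': array([ 9.66745940e-04, -1.25521117e-03, -3.32932538e-03, -8.46988143e-04,
       -8.67565711e-04, -9.64909876e-05]), 'joint_efforts': array([ 7.14496618e-04, -4.58527565e+01, -2.52608174e+01, -1.95038101e-04,
        5.56397325e-03, -3.29076755e-06]), 'tcp_pos': array([ 0.15642437, -0.55266032,  0.23047941]), 'tcp_rot': array([-3.13972057e+00, -1.21351053e-04,  2.75819339e-01]), 'ft_force': array([0.80349134, 0.11588028, 0.34276837]), 'torque': array([-0.02340914, -0.01491451, -0.03925374]), 'grasp_force': 0.0, 'gripper_width': 0.0855940848507675}
```

View pics/1.png

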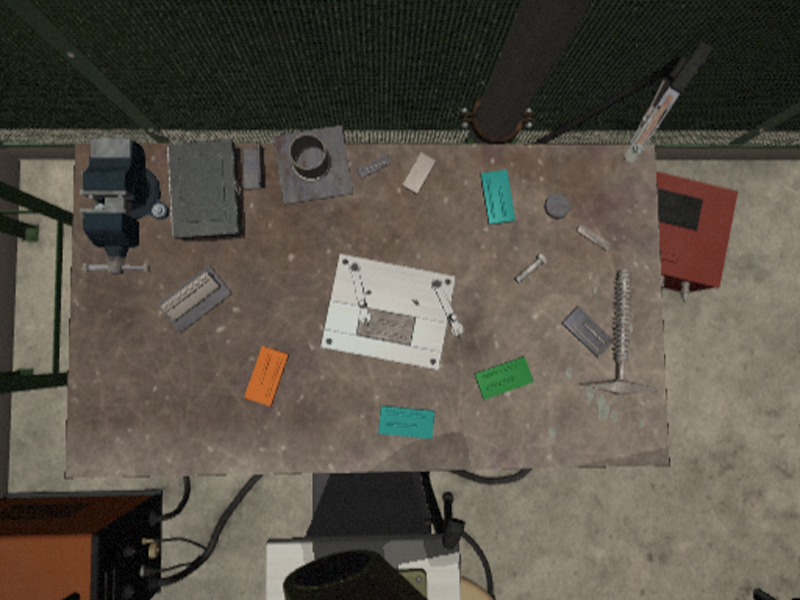

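View pics/2.png

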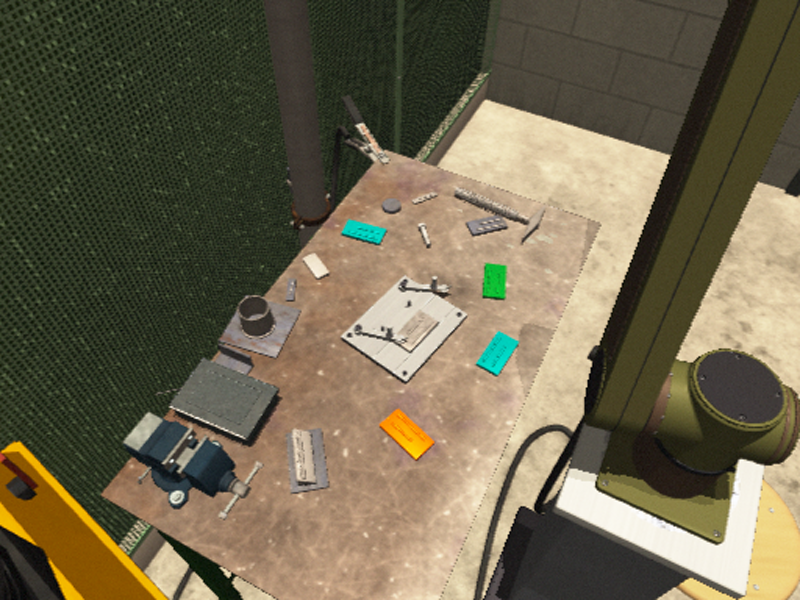

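The top view shows the white stage, with corners near (340,255), (455,275), (438,368) and (322,348). The left clip's pivot is at about (354,267) and its shoe lies on the grey coupon at (388,326). The right clip's pivot is at about (436,284) and its post is near (457,322), off the coupon. The grey coupon in the stage pocket is the one meant. The turquoise, green and orange pieces are look-alikes, and the grey pieces on the table at (587,330) and (196,298) are the spare coupon and the tee. I'll enlarge to confirm.

```bash
python3 - <<'E'
from h import *
t=load('top')
f=t['frame'][152:244,198:308]
cv2.imwrite('pics/3.png',cv2.resize(f,None,fx=6.5,fy=6.5,interpolation=cv2.INTER_CUBIC))
g=cv2.cvtColor(t['frame'],cv2.COLOR_BGR2GRAY)
m=np.zeros_like(g);m[152:244,198:308]=(g[152:244,198:308]>120)*255
m=cv2.morphologyEx(m,cv2.MORPH_CLOSE,np.ones((5,5)))
k=max(cv2.findContours(m,0,2)[0],key=cv2.contourArea)
r=cv2.minAreaRect(k);b=cv2.boxPoints(r);print(r)
for p in b: print(p,at_z(t,p[0],p[1],.012).round(4),at_d(t,*(p*.9+np.array(r[0])*.1)).round(4))
print(at_d(t,365/1.5625,10+0+290/1.5625))
E
```

```text
((250.29962158203125, 200.1207275390625), (93.91597747802734, 63.716888427734375), 11.738571166992188)Traceback (most recent call last):
  File "<stdin>", line 10, in <module>
  File "h.py", line 9, in at_z
    r=ray(c,u,v); e=np.array(c['eye']); return e+r*(z-e[2])/r[2]
                                                            ~^^^
IndexError: invalid index to scalar variable.
```

View pics/3.png

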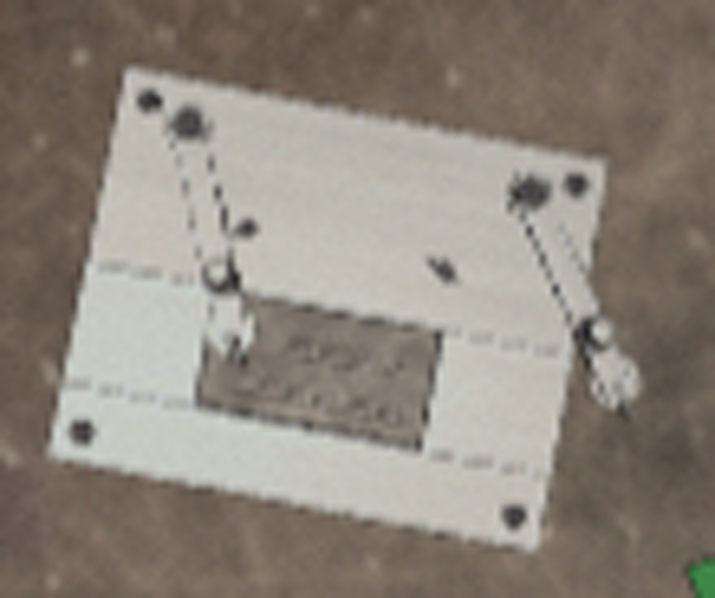

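The enlarged crop confirms the grey coupon in the pocket, spanning (200,295) to (440,450). The plate corners are (127,68), (606,160), (538,550) and (50,457). Pivots are at (188,122) left and (530,190) right, post tops at (220,272) left and (600,332) right, and pins at (247,228) left and (442,268) right.

```bash
cat >> h.py <<'E'
from scipy.spatial.transform import Rotation as R
_l=load
def load(n):
    c=_l(n); r=np.array(c['rotation'])
    if r.shape!=(3,3): c['rotation']=R.from_quat(r).as_matrix() if r.size==4 else R.from_euler('xyz',r).as_matrix()
    return c
E
python3 - <<'E'
from h import *
import h
print(h._l('top')['rotation'],h._l('scene')['rotation'])
t=load('top')
P=dict(c1=(127,68,.012),c2=(606,160,.012),c3=(538,550,.012),c4=(50,457,.012),LP=(188,122,.02),RP=(530,190,.02),Lpost=(220,272,.053),Rpost=(600,332,.053),Lpin=(247,228,.026),Rpin=(442,268,.026))
W={}
for k,(u,v,z) in P.items():
    u=u/6.5+198-.4;v=v/6.5+152-.4
    W[k]=at_z(t,u,v,z); print(k,W[k].round(4),at_d(t,u,v).round(4))
S=np.array([[105,100],[105,-100],[-55,-100],[-55,100]])/1e3
C=np.array([W[f'c{i}'][:2] for i in (1,2,3,4)])
H=(S-S.mean(0)).T@(C-C.mean(0));U,_,V=np.linalg.svd(H);Q=(U@V).T
o=C.mean(0)-Q@S.mean(0);yaw=np.arctan2(Q[1,0],Q[0,0]);print('o',o,'yaw',yaw,'res',(C-(S@Q.T+o)).round(4))
for k in W: print(k,'in stage',(Q.T@(W[k][:2]-o)).round(4))
E
```

```text
[ 0.07712644 -0.03943901 -1.58262708] [ 0.6524301  -0.01699719 -2.67079307]
c1 [0.6258 0.0366 0.012 ] [ 6.278e-01  3.740e-02 -6.000e-04]
c2 [ 0.5869 -0.1575  0.012 ] [ 0.5883 -0.159   0.0006]
c3 [ 0.4295 -0.1272  0.012 ] [ 0.4294 -0.1273  0.0109]
c4 [0.469  0.0678 0.012 ] [0.469  0.0675 0.0148]
LP [0.6025 0.0117 0.02  ] [0.6017 0.0115 0.0259]
RP [ 0.574  -0.1256  0.02  ] [ 0.5734 -0.125   0.0258]
Lpost [ 0.5394 -0.0017  0.053 ] [ 0.5393 -0.0018  0.0547]
Rpost [ 0.5148 -0.1488  0.053 ] [ 0.5147 -0.1486  0.055 ]
Lpin [ 0.559  -0.0117  0.026 ] [ 0.5588 -0.0118  0.028 ]
Rpin [ 0.5423 -0.0893  0.026 ] [ 0.5422 -0.0892  0.0277]
o [ 0.50327475 -0.04021068] yaw -0.19670710048607729 res [[-0.     -0.0008]
 [ 0.0002  0.0013]
 [-0.0003  0.0003]
 [ 0.0001 -0.0008]]
c1 in stage [0.1051 0.0992]
c2 in stage [ 0.1049 -0.0987]
c3 in stage [-0.0554 -0.0998]
c4 in stage [-0.0547  0.0992]
LP in stage [0.0871 0.0703]
RP in stage [ 0.086  -0.0699]
Lpost in stage [0.0279 0.0448]
Rpost in stage [ 0.0325 -0.1043]
Lpin in stage [0.0491 0.0388]
Rpin in stage [ 0.0479 -0.0405]
```

Emit:
{"api": "drive_tool", "payload": {
  "linear": [
    [3.8,-2.2,0],
    [3.8,-2.2,0],
    [3.8,-2.2,0],
    [3.8,-2.2,0],
    [3.8,-2.2,0],
    [3.8,-2.2,0],
    [3.8,-2.2,0],
    [3.8,-2.2,0],
    [3.8,-2.2,0],
    [3.8,-2.2,0],
    [3.8,-2.2,0],
    [3.8,-2.2,0]
  ],
  "delta_rot": [
    [0,0,0],
    [0,0,0],
    [0,0,0],
    [0,0,0],
    [0,0,0],
    [0,0,0],
    [0,0,0],
    [0,0,0],
    [0,0,0],
    [0,0,0],
    [0,0,0],
    [0,0,0]
  ],
  "grip": [0,0,0,0,0,0,0,0,0,0,0,0]
}}

```text
t: 1.3
tcp_pos: [0.5242, -0.1735, 0.231]
tcp_rot: [-3.141, 0.001, 0.276]
ft_force: [0.8, -0.3, 0.6]
gripper_width: 0.0002
grasp_force: 0.0
```

Emit:
{"api": "drive_tool", "payload": {
  "linear": [
    [0,0,0],
    [0,0,0],
    [0,0,0],
    [0,0,0],
    [0,0,0],
    [0,0,0],
    [0,0,0],
    [0,0,0],
    [0,0,0],
    [0,0,0],
    [0,0,0],
    [0,0,0]
  ],
  "delta_rot": [
    [0,0,-8],
    [0,0,-8],
    [0,0,-8],
    [0,0,-8],
    [0,0,-8],
    [0,0,-8],
    [0,0,-8],
    [0,0,-8],
    [0,0,-8],
    [0,0,-8],
    [0,0,-8],
    [0,0,-8]
  ],
  "grip": [0,0,0,0,0,0,0,0,0,0,0,0]
}}

```text
t: 2.5
tcp_pos: [0.523, -0.1749, 0.2308]
tcp_rot: [-3.141, -0.001, 1.957]
ft_force: [0.2, -0.9, 0.4]
gripper_width: 0.0001
grasp_force: 0.0
```

```bash
cat >> h.py <<'E'
O=np.array([.5033,-.0402]); YAW=-.1967
def S2W(p): c,s=np.cos(YAW),np.sin(YAW); return O+np.array([[c,-s],[s,c]])@np.array(p)
def post(side,s,r=.062):
    a=.437-s; y=1 if side=='L' else -1
    return S2W([.085-r*np.cos(a), y*(.07-r*np.sin(a))])
def pushyaw(side,s):   # right: inward, left: outward
    a=.437-s
    return (np.arctan2(np.cos(a),np.sin(a)) if side=='R' else np.arctan2(np.cos(a),-np.sin(a)))+YAW
def tcp_for(side,s,gap):
    y=pushyaw(side,s); p=post(side,s)-(.016+gap)*np.array([np.cos(y),np.sin(y)]); return p,y
def rel(p,z,yaw):
    st=manip.get_state(); Rm=R.from_euler('xyz',st['tcp_rot'])
    T=R.from_euler('xyz',[np.pi,0,yaw])
    print('t',st['t'],'tcp',st['tcp_pos'].round(4),st['tcp_rot'].round(3),'F',st['ft_force'].round(2))
    print('cm',(Rm.inv().apply(np.r_[p,z]-st['tcp_pos'])*100).round(2),'deg',np.degrees((Rm.inv()*T).as_rotvec()).round(2))
E
python3 - <<'E'
from h import *
p,y=tcp_for('R',1.015,.015); print(p,y); rel(p,.033,y)
c=grab('wrist'); cv2.imwrite('pics/4.png',c['frame'])
E
```

```text
[ 0.52696924 -0.1773076 ] 1.9520963267948963
t 2.5 tcp [ 0.523  -0.1749  0.2308] [-3.141e+00 -1.000e-03  1.957e+00] F [ 0.2  -0.91  0.42]
cm [-0.38  0.29 19.78] deg [-0.05 -0.05  0.28]
```

View pics/4.png

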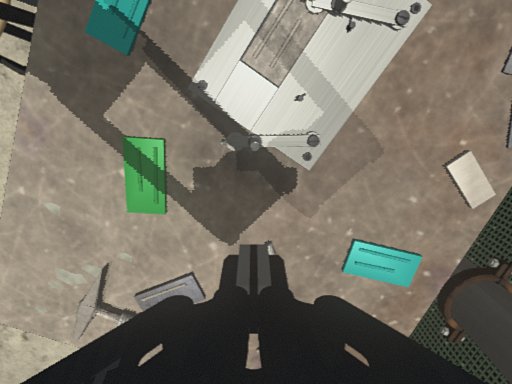

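The wrist view shows the shut fingers at (255,250), with the right post at (253,143) straight ahead along tool +x. The space below is clear, so I descend.

Emit:
{"api": "drive_tool", "payload": {
  "linear": [
    [-0.4,0.3,0],
    [0,0,4],
    [0,0,4],
    [0,0,4],
    [0,0,4],
    [0,0,3],
    [0,0,0.7],
    [0,0,0],
    [0,0,0]
  ],
  "delta_rot": [
    [0,0,0.3],
    [0,0,0],
    [0,0,0],
    [0,0,0],
    [0,0,0],
    [0,0,0],
    [0,0,0],
    [0,0,0],
    [0,0,0]
  ],
  "grip": [0,0,0,0,0,0,0,0,0]
}}

```text
t: 3.45
tcp_pos: [0.529, -0.1783, 0.0354]
tcp_rot: [3.14, 0.002, 1.945]
ft_force: [0.5, -0.3, 0.6]
gripper_width: -0.0004
grasp_force: 0.0
```

```bash
python3 - <<'E'
from h import *
p,y=tcp_for('R',1.015,0); rel(p,.033,y)
# per-row rigid rotation about right pivot, in tool frame, for 5 deg
for side in 'RL':
    p,y=tcp_for(side,.5,0)
    for d in (5,1,.2):
        ds=-np.radians(d) if side=='R' else np.radians(d)
        q,y2=tcp_for(side,.5+ds,0); T=R.from_euler('xyz',[np.pi,0,y])
        print(side,d,(T.inv().apply(np.r_[q-p,0])*100).round(3),np.degrees(y2-y))
c=grab('wrist'); cv2.imwrite('pics/5.png',c['frame'])
E
```

```text
t 3.45 tcp [ 0.529  -0.1783  0.0354] [3.140e+00 2.000e-03 1.945e+00] F [ 0.47 -0.25  0.62]
cm [ 1.66 -0.17  0.24] deg [ 0.09  0.09 -0.41]
R 5 [ 0.546 -0.116 -0.   ] -5.000000000000007
R 1 [ 0.108 -0.027 -0.   ] -1.0000000000000013
R 0.2 [ 0.022 -0.006 -0.   ] -0.2000000000000003
L 5 [ 0.546 -0.116 -0.   ] -4.999999999999995
L 1 [ 0.108 -0.027 -0.   ] -1.0000000000000013
L 0.2 [ 0.022 -0.006 -0.   ] -0.2000000000000003
```

View pics/5.png

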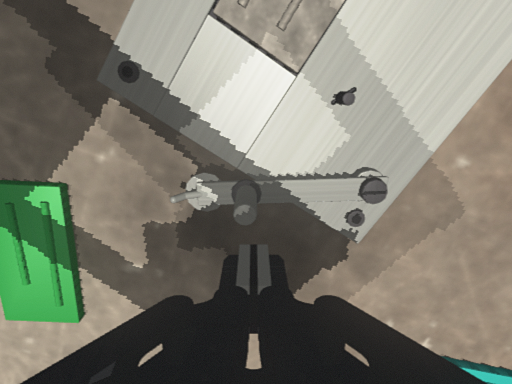

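The post, at (245,212), is straight ahead of the finger tip (255,245) and about 2 mm toward tool -y. I'll centre on it and make contact.

Emit:
{"api": "drive_tool", "payload": {
  "linear": [
    [0.5,-0.2,0.2],
    [0.5,0,0],
    [0.3,0,0],
    [0.1,0,0],
    [0.1,0,0],
    [0.1,0,0],
    [0,0,0]
  ],
  "delta_rot": [
    [0,0,0],
    [0,0,0],
    [0,0,0],
    [0,0,0],
    [0,0,0],
    [0,0,0],
    [0,0,0]
  ],
  "grip": [0,0,0,0,0,0,0]
}}

```text
t: 4.2
tcp_pos: [0.5202, -0.1636, 0.0324]
tcp_rot: [3.141, 0.0, 1.946]
ft_force: [-0.4, -0.9, 0.4]
gripper_width: -0.0
grasp_force: 0.4
```

```bash
python3 - <<'E'
from h import *
p,y=tcp_for('R',1.015,0); rel(p,.033,y)
E
```

```text
t 4.2 tcp [ 0.5202 -0.1636  0.0324] [3.141 0.    1.946] F [-0.4  -0.92  0.38]
cm [-0.02  0.12 -0.06] deg [ 0.02  0.02 -0.35]
```

Emit:
{"api": "drive_tool", "payload": {
  "linear": [
    [0.55,-0.1,0],
    [0.55,-0.1,0],
    [0.55,-0.1,0],
    [0.55,-0.1,0],
    [0.55,-0.1,0],
    [0.55,-0.1,0],
    [0,0,0]
  ],
  "delta_rot": [
    [0,0,5],
    [0,0,5],
    [0,0,5],
    [0,0,5],
    [0,0,5],
    [0,0,5],
    [0,0,0]
  ],
  "grip": [0,0,0,0,0,0,0]
}}

```text
t: 4.9
tcp_pos: [0.5087, -0.1316, 0.0322]
tcp_rot: [-3.141, -0.0, 1.423]
ft_force: [-0.3, -0.6, -0.2]
gripper_width: -0.0
grasp_force: 0.0
```

```bash
python3 - <<'E'
from h import *
for s in (.5,.4,.3): p,y=tcp_for('R',s,0); rel(p,.033,y)
c=grab('wrist'); cv2.imwrite('pics/6.png',c['frame'])
E
```

```text
t 4.9 tcp [ 0.5087 -0.1316  0.0322] [-3.141 -0.     1.423] F [-0.27 -0.6  -0.19]
cm [-0.13  0.09 -0.08] deg [-0.04 -0.03 -0.83]
t 4.9 tcp [ 0.5087 -0.1316  0.0322] [-3.141 -0.     1.423] F [-0.27 -0.6  -0.19]
cm [ 0.49 -0.05 -0.08] deg [-0.04 -0.03  4.9 ]
t 4.9 tcp [ 0.5087 -0.1316  0.0322] [-3.141 -0.     1.423] F [-0.27 -0.6  -0.19]
cm [ 1.13 -0.12 -0.08] deg [-0.04 -0.02 10.63]
```

View pics/6.png

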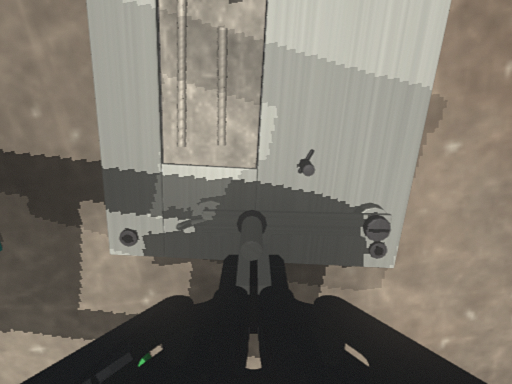

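The post, at (251,225), is centred on the finger tip and the clip has swung to about 0.5 rad. I continue, taking smaller steps over the coupon's edge.

Emit:
{"api": "drive_tool", "payload": {
  "linear": [
    [0.55,-0.1,0],
    [0.55,-0.1,0],
    [0.33,-0.06,0],
    [0.33,-0.06,0],
    [0.22,-0.04,0],
    [0,0,0]
  ],
  "delta_rot": [
    [0,0,5],
    [0,0,5],
    [0,0,3],
    [0,0,3],
    [0,0,2],
    [0,0,0]
  ],
  "grip": [0,0,0,0,0,0]
}}

```text
t: 5.55
tcp_pos: [0.5104, -0.1133, 0.0325]
tcp_rot: [-3.141, 0.002, 1.111]
ft_force: [-2.7, -4.4, 3.4]
gripper_width: -0.0
grasp_force: 2.4
```

Emit:
{"api": "drive_tool", "payload": {
  "linear": [
    [0.16,-0.03,0],
    [0.16,-0.03,0],
    [0.16,-0.03,0],
    [0,0,0]
  ],
  "delta_rot": [
    [0,0,1.5],
    [0,0,1.5],
    [0,0,1.5],
    [0,0,0]
  ],
  "grip": [0,0,0,0]
}}

```text
t: 5.95
tcp_pos: [0.5119, -0.1083, 0.0324]
tcp_rot: [-3.141, 0.001, 1.031]
ft_force: [-2.3, -2.7, 3.4]
gripper_width: 0.0001
grasp_force: 2.0
```

```bash
python3 - <<'E'
from h import *
for s in (.1,0,-.1): p,y=tcp_for('R',s,0); rel(p,.033,y)
E
```

```text
t 5.95 tcp [ 0.5119 -0.1083  0.0324] [-3.141e+00  1.000e-03  1.031e+00] F [-2.29 -2.74  3.36]
cm [ 0.03 -0.07 -0.06] deg [-0.02  0.05 -0.34]
t 5.95 tcp [ 0.5119 -0.1083  0.0324] [-3.141e+00  1.000e-03  1.031e+00] F [-2.29 -2.74  3.36]
cm [ 0.65 -0.2  -0.06] deg [-0.01  0.05  5.39]
t 5.95 tcp [ 0.5119 -0.1083  0.0324] [-3.141e+00  1.000e-03  1.031e+00] F [-2.29 -2.74  3.36]
cm [ 1.29 -0.27 -0.06] deg [-1.000e-02  5.000e-02  1.112e+01]
```

Emit:
{"api": "drive_tool", "payload": {
  "linear": [
    [0.11,-0.03,0],
    [0.11,-0.03,0],
    [0.11,-0.03,0],
    [0,0,0]
  ],
  "delta_rot": [
    [0,0,1],
    [0,0,1],
    [0,0,1],
    [0,0,0]
  ],
  "grip": [0,0,0,0]
}}

```text
t: 6.35
tcp_pos: [0.5135, -0.1042, 0.0323]
tcp_rot: [3.141, -0.0, 0.977]
ft_force: [-2.9, -2.9, 2.9]
gripper_width: -0.0003
grasp_force: 1.8
```

Emit:
{"api": "drive_tool", "payload": {
  "linear": [
    [0.06,-0.01,0],
    [0.06,-0.01,0],
    [0,0,0]
  ],
  "delta_rot": [
    [0,0,0.5],
    [0,0,0.5],
    [0,0,0]
  ],
  "grip": [0,0,0]
}}

```text
t: 6.65
tcp_pos: [0.5139, -0.1031, 0.0323]
tcp_rot: [3.142, -0.0, 0.96]
ft_force: [-2.5, -3.5, 1.4]
gripper_width: 0.0002
grasp_force: 1.7
```

Emit:
{"api": "drive_tool", "payload": {
  "linear": [
    [0.06,-0.01,0],
    [0.06,-0.01,0],
    [0,0,0]
  ],
  "delta_rot": [
    [0,0,0.5],
    [0,0,0.5],
    [0,0,0]
  ],
  "grip": [0,0,0]
}}

```text
t: 6.95
tcp_pos: [0.5141, -0.1023, 0.0323]
tcp_rot: [-3.142, 0.001, 0.942]
ft_force: [-2.9, -4.4, 2.7]
gripper_width: 0.0
grasp_force: 2.5
```

Emit:
{"api": "drive_tool", "payload": {
  "linear": [
    [0.06,-0.01,0],
    [0,0,0]
  ],
  "delta_rot": [
    [0,0,0.5],
    [0,0,0]
  ],
  "grip": [0,0]
}}

```text
t: 7.15
tcp_pos: [0.5142, -0.1021, 0.0323]
tcp_rot: [-3.141, 0.001, 0.934]
ft_force: [-3.2, -6.4, 4.2]
gripper_width: 0.0001
grasp_force: 3.2
```

Emit:
{"api": "drive_tool", "payload": {
  "linear": [
    [0.06,0,0],
    [0,0,0]
  ],
  "delta_rot": [
    [0,0,0],
    [0,0,0]
  ],
  "grip": [0,0]
}}

```text
t: 7.35
tcp_pos: [0.5143, -0.1019, 0.0323]
tcp_rot: [-3.141, 0.002, 0.934]
ft_force: [-3.0, -7.3, 3.3]
gripper_width: 0.0001
grasp_force: 3.9
```

Emit:
{"api": "drive_tool", "payload": {
  "linear": [
    [0.04,0,0],
    [0,0,0]
  ],
  "delta_rot": [
    [0,0,0],
    [0,0,0]
  ],
  "grip": [0,0]
}}

```text
t: 7.55
tcp_pos: [0.5144, -0.1018, 0.0323]
tcp_rot: [-3.141, 0.002, 0.934]
ft_force: [-4.1, -7.4, 4.3]
gripper_width: 0.0001
grasp_force: 4.4
```

Emit:
{"api": "drive_tool", "payload": {
  "linear": [
    [0.06,0,0],
    [0.06,0,0],
    [0,0,0],
    [0,0,0]
  ],
  "delta_rot": [
    [0,0,0],
    [0,0,0],
    [0,0,0],
    [0,0,0]
  ],
  "grip": [0,0,0,0]
}}

```text
t: 7.95
tcp_pos: [0.5145, -0.1015, 0.0323]
tcp_rot: [-3.141, 0.003, 0.935]
ft_force: [-5.4, -11.9, 4.1]
gripper_width: -0.0003
grasp_force: 5.8
```

Emit:
{"api": "drive_tool", "payload": {
  "linear": [
    [0,0,0],
    [0,0,0],
    [0,0,0],
    [0,0,0],
    [0,0,0],
    [0,0,0],
    [0,0,0]
  ],
  "delta_rot": [
    [0,0,0],
    [0,0,0],
    [0,0,0],
    [0,0,0],
    [0,0,0],
    [0,0,0],
    [0,0,0]
  ],
  "grip": [0,0,0,0,0,0,0]
}}

```text
t: 8.65
tcp_pos: [0.5145, -0.1015, 0.0323]
tcp_rot: [-3.141, 0.003, 0.935]
ft_force: [-5.2, -10.0, 4.9]
gripper_width: -0.0002
grasp_force: 5.8
```

```bash
python3 - <<'E'
from h import *
c=grab('wrist'); cv2.imwrite('pics/7.png',c['frame']); p,y=tcp_for('R',-.03,0); rel(p,.033,y)
E
```

```text
t 8.7 tcp [ 0.5145 -0.1015  0.0323] [-3.141e+00  3.000e-03  9.350e-01] F [ -4.57 -10.69   3.97]
cm [ 0.12 -0.11 -0.07] deg [-0.03  0.2   1.58]
```

View pics/7.png

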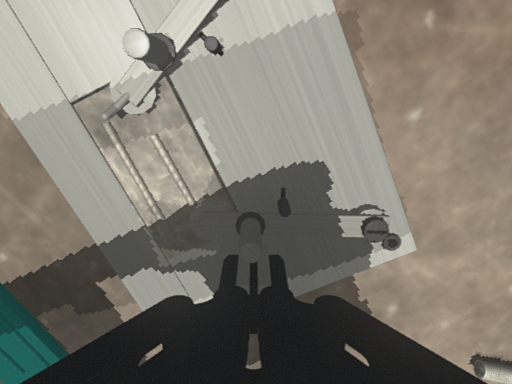

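The picture shows the right strip lying against its pin at (284,205) with the shoe over the coupon. The held force of about 11-12 N at the post puts roughly 11-15 N on the pin. I now back off and lift.

Emit:
{"api": "drive_tool", "payload": {
  "linear": [
    [-0.3,0,0],
    [-0.7,0,0],
    [-2,0,0],
    [0,0,-4],
    [0,0,-4],
    [0,0,-2],
    [0,0,0]
  ],
  "delta_rot": [
    [0,0,0],
    [0,0,0],
    [0,0,0],
    [0,0,0],
    [0,0,0],
    [0,0,0],
    [0,0,0]
  ],
  "grip": [0,0,0,0,0,0,0]
}}

```text
t: 9.4
tcp_pos: [0.5007, -0.1243, 0.1354]
tcp_rot: [3.135, -0.003, 0.933]
ft_force: [0.4, -0.3, 0.0]
gripper_width: 0.0001
grasp_force: 0.0
```

```bash
python3 - <<'E'
from h import *
p,y=tcp_for('L',.02,.015); rel(p,.033,y)
E
```

```text
t 9.4 tcp [ 0.5007 -0.1243  0.1354] [ 3.135e+00 -3.000e-03  9.330e-01] F [ 0.45 -0.31  0.04]
cm [10.12 -1.87 10.26] deg [ 4.400e-01 -2.000e-02 -4.914e+01]
```

Emit:
{"api": "drive_tool", "payload": {
  "linear": [
    [2.5,-0.5,0],
    [2.5,-0.5,0],
    [2.5,-0.5,0],
    [2.6,-0.4,0],
    [0,0,0],
    [0,0,0],
    [0,0,0],
    [0,0,0],
    [0,0,0],
    [0,0,0],
    [0,0,0]
  ],
  "delta_rot": [
    [0,0,0],
    [0,0,0],
    [0,0,0],
    [0,0,0],
    [0,0,-8.2],
    [0,0,-8.2],
    [0,0,-8.2],
    [0,0,-8.2],
    [0,0,-8.2],
    [0,0,-8.2],
    [0,0,0]
  ],
  "grip": [0,0,0,0,0,0,0,0,0,0,0]
}}

```text
t: 10.5
tcp_pos: [0.5419, -0.0309, 0.1308]
tcp_rot: [-3.139, -0.002, 1.793]
ft_force: [-0.2, -0.2, -0.4]
gripper_width: -0.0004
grasp_force: 0.0
```

```bash
python3 - <<'E'
from h import *
p,y=tcp_for('L',.02,.015); rel(p,.033,y)
c=grab('wrist'); cv2.imwrite('pics/8.png',c['frame'])
E
```

```text
t 10.5 tcp [ 0.5419 -0.0309  0.1308] [-3.139e+00 -2.000e-03  1.793e+00] F [-0.23 -0.17 -0.37]
cm [-0.22  0.46  9.78] deg [-0.12 -0.09  0.1 ]
```

View pics/8.png

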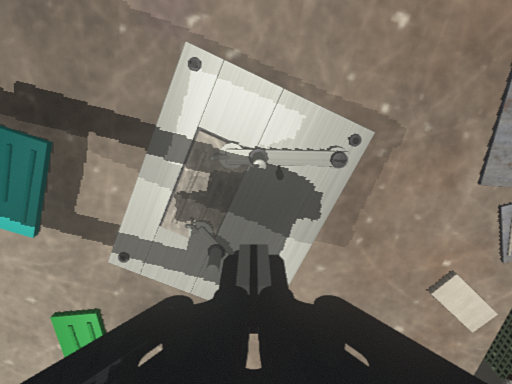

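The right clip lies on the coupon, with its post at (216,252). The left post, at (258,158), is ahead of the finger tip (255,250). I descend and push it outward.

Emit:
{"api": "drive_tool", "payload": {
  "linear": [
    [-0.2,0.4,0],
    [0,0,4],
    [0,0,4],
    [0,0,1.7],
    [0,0,0],
    [0,0,0]
  ],
  "delta_rot": [
    [0,0,0],
    [0,0,0],
    [0,0,0],
    [0,0,0],
    [0,0,0],
    [0,0,0]
  ],
  "grip": [0,0,0,0,0,0]
}}

```text
t: 11.15
tcp_pos: [0.5476, -0.0326, 0.0352]
tcp_rot: [-3.141, -0.0, 1.791]
ft_force: [-0.0, 0.1, 0.7]
gripper_width: 0.0002
grasp_force: 0.0
```

```bash
python3 - <<'E'
from h import *
p,y=tcp_for('L',.02,0); rel(p,.033,y)
c=grab('wrist'); cv2.imwrite('pics/9.png',c['frame'])
E
```

```text
t 11.15 tcp [ 0.5476 -0.0326  0.0352] [-3.141 -0.     1.791] F [-0.04  0.09  0.73]
cm [ 1.58 -0.08  0.22] deg [-0.02 -0.01  0.01]
```

View pics/9.png

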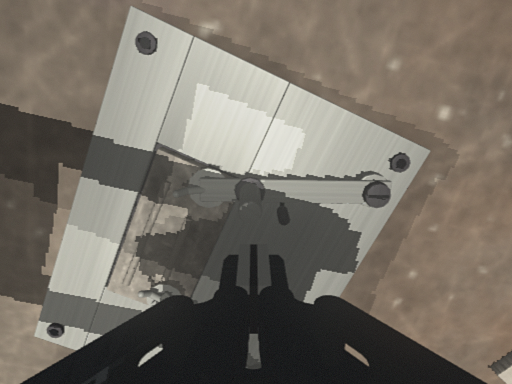

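The left post, at (249,198), is ahead of the tip (254,250) and centred within about 1-2 mm. I make contact and push along the arc.

Emit:
{"api": "drive_tool", "payload": {
  "linear": [
    [0.5,-0.1,0.2],
    [0.5,0,0],
    [0.3,0,0],
    [0.2,0,0],
    [0.33,-0.06,0],
    [0.33,-0.06,0],
    [0.33,-0.06,0],
    [0,0,0]
  ],
  "delta_rot": [
    [0,0,0],
    [0,0,0],
    [0,0,0],
    [0,0,0],
    [0,0,3],
    [0,0,3],
    [0,0,3],
    [0,0,0]
  ],
  "grip": [0,0,0,0,0,0,0,0]
}}

```text
t: 12.0
tcp_pos: [0.5393, -0.0084, 0.0335]
tcp_rot: [3.141, 0.0, 1.636]
ft_force: [-0.3, -0.4, 0.6]
gripper_width: -0.0002
grasp_force: 0.0
```

Emit:
{"api": "drive_tool", "payload": {
  "linear": [
    [0.33,-0.07,0],
    [0.55,-0.12,0],
    [0.55,-0.12,0],
    [0.55,-0.12,0],
    [0,0,0]
  ],
  "delta_rot": [
    [0,0,3],
    [0,0,5],
    [0,0,5],
    [0,0,5],
    [0,0,0]
  ],
  "grip": [0,0,0,0,0]
}}

```text
t: 12.5
tcp_pos: [0.5363, 0.0117, 0.0335]
tcp_rot: [3.141, -0.0, 1.323]
ft_force: [-1.4, -0.7, 0.8]
gripper_width: -0.0002
grasp_force: 0.0
```

```bash
python3 - <<'E'
from h import *
for s in (.5,.9): p,y=tcp_for('L',s,0); rel(p,.033,y)
E
```

```text
t 12.5 tcp [0.5363 0.0117 0.0335] [ 3.141 -0.     1.323] F [-1.43 -0.67  0.76]
cm [ 0.06 -0.02  0.05] deg [ 0.02 -0.01  0.67]
t 12.5 tcp [0.5363 0.0117 0.0335] [ 3.141 -0.     1.323] F [-1.43 -0.67  0.76]
cm [ 2.6  -0.12  0.05] deg [ 2.000e-02 -2.000e-02  2.359e+01]
```

Emit:
{"api": "drive_tool", "payload": {
  "linear": [
    [0.55,-0.12,0],
    [0.55,-0.12,0],
    [0.55,-0.12,0],
    [0.55,-0.12,0],
    [0.55,-0.12,0],
    [0.55,-0.12,0],
    [0,0,0],
    [-1,0,0],
    [-1.5,0,0],
    [0,0,-4],
    [0,0,-4],
    [0,0,-4]
  ],
  "delta_rot": [
    [0,0,5],
    [0,0,5],
    [0,0,5],
    [0,0,5],
    [0,0,5],
    [0,0,5],
    [0,0,0],
    [0,0,0],
    [0,0,0],
    [0,0,0],
    [0,0,0],
    [0,0,0]
  ],
  "grip": [0,0,0,0,0,0,0,0,0,0,0,0]
}}

```text
t: 13.7
tcp_pos: [0.525, 0.0245, 0.154]
tcp_rot: [-3.14, 0.002, 0.798]
ft_force: [1.4, -0.2, 0.2]
gripper_width: -0.0001
grasp_force: 0.0
```

Emit:
{"api": "drive_tool", "payload": {
  "linear": [
    [-4,0,-3],
    [-4,0,-3],
    [-4,0,-2],
    [-4,0,0],
    [-4,0,0],
    [0,0,0],
    [0,0,0]
  ],
  "delta_rot": [
    [0,0,0],
    [0,0,0],
    [0,0,0],
    [0,0,0],
    [0,0,0],
    [0,0,0],
    [0,0,0]
  ],
  "grip": [0,0,0,0,0,0,0]
}}

```text
t: 14.4
tcp_pos: [0.3858, -0.1181, 0.2332]
tcp_rot: [-3.141, -0.0, 0.795]
ft_force: [0.3, -0.1, 0.1]
gripper_width: 0.0
grasp_force: 0.0
```

```bash
python3 - <<'E'
from h import *
print(manip.get_state()['tcp_pos']); t=grab('top');s=grab('scene')
a=cv2.resize(t['frame'][152:244,198:308],None,fx=4,fy=4,interpolation=cv2.INTER_CUBIC)
b=cv2.resize(s['frame'][165:260,205:315],None,fx=3.2,fy=3.2,interpolation=cv2.INTER_CUBIC)
h=max(a.shape[0],b.shape[0]); pad=lambda i:cv2.copyMakeBorder(i,0,h-i.shape[0],0,0,0)
cv2.imwrite('pics/10.png',np.hstack([pad(a),pad(b)]))
E
```

```text
[ 0.38578614 -0.11806078  0.23316171]
```

View pics/10.png

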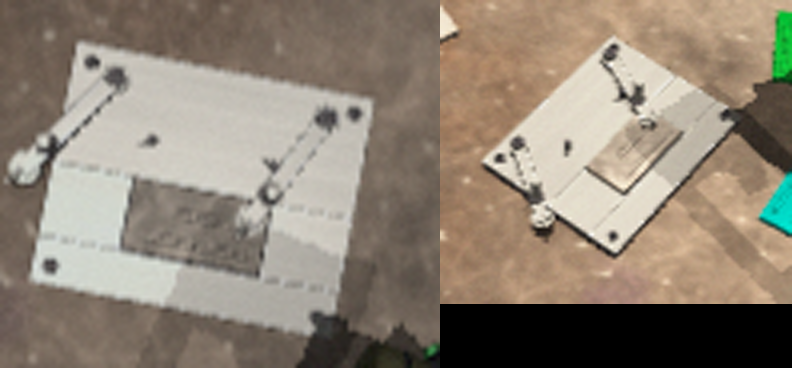

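The left clip is well clear, at about 1.0 rad (post at (47,147)). The right shoe is on the coupon at (250,215), about 0 rad. The coupon is seated and the arm is clear.

```bash
python3 -c "
from cell import manip
print(manip.hand_in())"
```

```text
the job is handed in; nothing more can be done
None
```

The job is handed in: the right clip is on the coupon after being held on its stop pin for over half a second (estimated 11–15 N from the wrist force), the left clip is swung clear to about 1.0 rad, and the coupon looks seated in its pocket. The hand-in returned no verdict; I steered well clear of the three loose pieces but did not re-measure them.

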